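# Wedge a pouring table up to its height stop

### The job

The hinged aluminium pouring table has sagged at its front edge. Take the levelling wedge and slide it nose first, flat on the bench, under the middle of the table's front edge until the table's round boss comes up snugly against the pin of the height stop, pressing on it but not forced hard into it, and leave the wedge there holding the table up. Do not touch the table with the gripper, and leave the culture dishes and the beaker near it where they are.

Things in the scene. Friction and masses are not known exactly. Their poses are not given: they have to be found in the camera images.
- wedge_grip (a point): Centre of the upright handle (38 x 18 mm, 50 mm tall, standing on the bench) at the thick end of the loose aluminium wedge, 30 mm above its flat underside. x points along the wedge to its thin nose, z up. Take it across its 18 mm. The 36 mm wide ramp begins 18 mm in front of this point, 30 mm high, and falls evenly to the nose, 128 mm in front, 4 mm high (slope 0.236).
- edge (a point): Middle of the underside of the table's front edge, a round steel bar 10 mm thick, 110 mm long along y. x points under the table. At rest 10 mm above the bench, carrying about 3 to 4.5 N; with the boss at the stop 18 to 26 mm, different each time. The bar's foremost line is 5 mm in front of the point. Below and behind it, 130 mm of space is free.
- table: The pouring table: aluminium plate 156 x 110 x 6 mm with two ring-shaped dish seats on it; origin at rest as the frame's. Its hinge runs along y, 155 mm behind the front edge, 27 mm above the bench; its front swings up when lifted. On its front left corner, seen from the front, is a round steel boss 16 mm wide under the stop's pin.
- stop_tip (a point): Lowest point of the stop's round-nosed pin, 10 mm wide, 25 mm behind the front edge and 43 mm left of its middle. Rigid, 32 to 40 mm above the bench. Lifting alone needs a push of about 4 to 10 N; once the boss meets the pin the push climbs steeply, about 1 N per N on the pin, within a few mm of wedge travel. A climb of 5 to 8 N is snug; over 15 N on the pin is forced.
- stop: The height stop as a whole: post 64 mm tall, finger and pin, fixed at the left side of the table; its origin lies near the bench below the front edge.
- frame: Fixed dark steel frame of the table: two low side rails (12 mm high, 124 mm clear between them) and a bar at the rear; open at the front. Origin on the bench in front of the middle of the front edge, 5 mm from its point; x points under the table, level, at right angles to the front edge, and gives the direction of the push.
- wedge: The same wedge, 0.24 kg; origin at its underside below the handle's centre, same axes. Friction: about 0.25 between ramp and table edge, 0.6 between wedge and bench, so it stays where it is left.
- balance: Fixed bench balance on the middle of the bench, straight ahead of the robot, right of the work; about 260 mm deep, 200 mm wide and 185 mm tall. Not needed; pass over or round it.
- dish_left_mid (a point): Bystander: two stacked culture dishes, 59 mm wide, 30 mm tall, left of the work; centre.
- beaker_mid (a point): Bystander: small clear beaker, 55 mm wide, 71 mm tall, right of the table; centre.
- dish_front_mid (a point): Bystander: single culture dish, 58 mm wide, 15 mm tall, near the robot; centre.
Not all that is in view belongs to the job. There is more than one size of the wedge; the job needs the largest.

How it is judged:
By the outcome, as a careful person would: the job done as asked, in the order asked, and still so for the second after the job is handed in, with the robot touching nothing.
It also fails if it takes over 58 s, if anything falls off the work surface, if the arm or the gripper's body presses on something with over 40 N, if the wrist force passes 120 N, or if a joint passes its speed limit or range.

### The arm

A 6-joint arm with a two-finger parallel gripper is mounted at the origin on a cart in front of the work surface, level with it; the furniture and walls round the work are solid. World frame = base frame: x ahead of the robot, y to its left, z up, the work surface at z = 0. Lengths are in m, angles in rad, forces in N, time in s.
With the tool pointing down it reaches from about 0.35 to 0.775 m from the base axis. Payload 5.5 kg.
Tool frame: the origin (TCP) lies midway between the tips of the shut fingers; the grasp point (between the pads) lies 19 mm behind it; z points along the fingers, y is the line along which they close (so a half turn about z gives the same grasp; the last joint's range is limited). The gripper opens to 85 mm and grips with 20 to 120 N. Pads are 22 mm wide; open, the fingers measure 114 mm over their backs; the gripper's body (76 mm by 85 mm) begins 54 mm behind the grasp point. The pads swing forward as they close: fully open they stand 13 mm farther back than shut.
Start: joints at [1.201, 0.313, 0.046, 1.304, 0, 1.431], TCP at [0.131, 0.56, 0.231] pointing down, gripper open.
Joint ranges: [-2.76, 2.76], [-0.86, 1.69], [-1.03, 1.26], [-2.2, 2.34], [-1.47, 1.5], [-3.14, 3.14]. Speed limits (rad/s): [2.57, 2.57, 3.14, 3.14, 3.14, 3.14].

### API

Orientations are given as a unit quaternion [w, x, y, z].
In Python, from workcell import telemetry, imaging, env gives the robot as it stands. The module is installed in compiled form; this text tells all that it offers.
- The arm moves only by the tool step_arm, never from a script. Its argument "moves" is a list of rows, each a list of 3 entries, a list of its own where there are three numbers: the shift along the tool's x, y, z in mm, then the turn, a rotation vector about the tool's x, y, z in rad, then the finger opening in mm, from 0 to 85.4. A call has 1 to 8 rows; each row is the pose to reach, as a shift and turn from the pose commanded when the call began, along the tool's axes at that moment; what a row does not reach only later rows make up. A row lasts 1/12 s, in which the tool goes at most 41.7 mm and 7.16 degrees, less where a joint would pass 70% of its speed; a pose out of reach is approached as far as the arm can. A call with a gripper value outside its range is refused whole. The fingers move at their own pace and stop on an object; "grip_force" is the grip in N (left out, the last holds). Time passes only in rows, so rows that repeat a pose let the fingers close. It gives the time, the measured TCP pose, the force, the opening and the grip force at its end, in the units of the state.
- telemetry.get_state(): the state, without advancing time (a new reading comes with each control period).
- imaging.read_camera(name): name is "side" or "top" or "wrist"; returns the picture (384x512x3 uint8, red, green, blue); there is no depth.
- imaging.camera_params(name): a dict with "camera_matrix" (3x3 intrinsics, pixels), "pose" (4x4, takes a point from camera to world coordinates). Camera axes: x right, y up, looking along -z (the intrinsics and any distortion apply to the point x, -y, -z); pixel columns grow to the right and rows downward; lengths in m; the calibration is good to about 2 mm. A picture is of the moment at which its call begins: read the wrist's pose just before it. camera_params takes no time and is no camera call; for the wrist camera it gives the pose at the moment of the call.
- env.hand_in(): hands the job in; it is judged then, once.
The state is a dict: "clock": time; "joint_pos": joint angles; "qvel": joint speeds; "tau": joint torques, N m; "tcp_pos": TCP position; "orientation": TCP orientation; "wrist_force": force on the tool from outside, world axes, zero at the start; "ft_torque": the same for the moment, N m; "finger_gap": finger opening in m; "grip_force": force on a finger pad.
Only numpy, scipy, OpenCV 4.12 (cv2) and the standard library are available. Lean on these libraries where they do the work, as an engineer would, in place of code of your own. Each camera call takes 0.05 s, during which the arm holds its last target. There are 200 camera calls.

## Working session

There is one attempt and no reset: what is moved stays moved. The work goes in short steps, Python scripts to look and compute and a tool call to move; the robot and the scene stay as the last step left them, time stands still between calls to the robot, and variables do not carry over. Pictures are saved under pics/ and viewed, at most 10 in all, crops included, and the job is handed in when it is done.

Besides the shell and the picture viewer there is one more tool, called after "Emit:" by a JSON object that holds its "fn" and its "kwargs". step_arm: Moves the arm, as the interface text tells. Its arguments: {"type":"object","properties":{"moves":{"type":"array"},"grip_force":{"type":"number"}},"required":["moves"]}

```bash
mkdir -p pics; cat > h.py <<'E'
import numpy as np, cv2
from workcell import telemetry, imaging, env
def ray(cam,px,P=None):
    P=P or imaging.camera_params(cam); K=np.array(P["camera_matrix"]); T=np.array(P["pose"])
    d=np.linalg.inv(K)@[px[0],px[1],1]; d=np.array([d[0],-d[1],-d[2]])
    return T[:3,3],T[:3,:3]@d
def at_z(cam,px,z,P=None):
    o,d=ray(cam,px,P); return o+d*(z-o[2])/d[2]
def proj(cam,p,P=None):
    P=P or imaging.camera_params(cam); K=np.array(P["camera_matrix"]); T=np.array(P["pose"])
    c=T[:3,:3].T@(np.array(p)-T[:3,3]); u=K@[c[0],-c[1],-c[2]]; return u[:2]/u[2]
E
python3 - <<'E'
from h import *
for n in ["top","side"]:
    P=imaging.camera_params(n); im=imaging.read_camera(n); cv2.imwrite(f"pics/{n}0.png",cv2.resize(im[:,:,::-1],(800,600),interpolation=cv2.INTER_CUBIC)); cv2.imwrite(f"{n}0.png",im[:,:,::-1])
    print(n,P.keys(),np.round(P["camera_matrix"],1).tolist(),np.round(P["pose"],3).tolist())
s=telemetry.get_state(); print(s)
E
```

```text
top dict_keys(['camera_matrix', 'pose']) [[386.5, 0.0, 261.0], [0.0, 386.5, 192.4], [0.0, 0.0, 1.0]] [[-0.013, 0.996, -0.083, 0.364], [-1.0, -0.014, -0.011, 0.298], [-0.012, 0.083, 0.997, 1.273], [0.0, 0.0, 0.0, 1.0]]
side dict_keys(['camera_matrix', 'pose']) [[378.4, 0.0, 262.4], [0.0, 378.4, 190.8], [0.0, 0.0, 1.0]] [[-1.0, -0.003, -0.028, 0.431], [-0.024, -0.389, 0.921, 1.166], [-0.014, 0.921, 0.389, 0.428], [0.0, 0.0, 0.0, 1.0]]
{'clock': 0.1, 'joint_pos': array([ 1.20140050e+00,  3.13959242e-01,  4.50801775e-02,  1.30360259e+00,
       -2.35268609e-05,  1.43119861e+00]), 'qvel': array([-0.00049021,  0.00046817,  0.00466963,  0.00014472, -0.00158469,
        0.00139273]), 'tau': array([ 2.58000218e-03, -4.81727064e+01,  2.99243706e+01,  1.26703887e-02,
       -1.22947881e-04, -2.20112321e-05]), 'tcp_pos': array([0.13082015, 0.55944478, 0.23047366]), 'orientation': array([-2.00762536e-04,  1.14646361e-01,  9.93406010e-01, -8.18480762e-04]), 'wrist_force': array([ 0.47735007, -0.33115918,  0.64857462]), 'ft_torque': array([-0.0386825 ,  0.04463446, -0.00626938]), 'grip_force': 0.0, 'finger_gap': 0.08518101002929877}
```

View pics/top0.png

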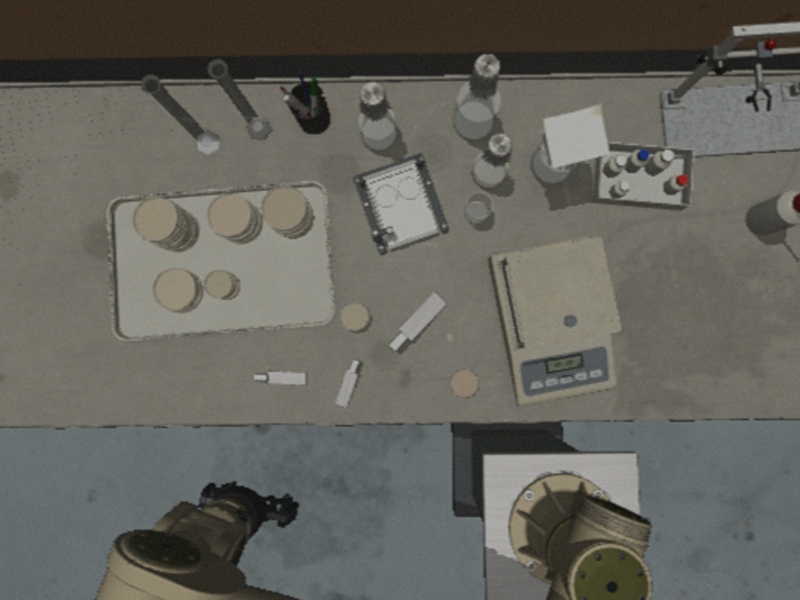

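View pics/side0.png

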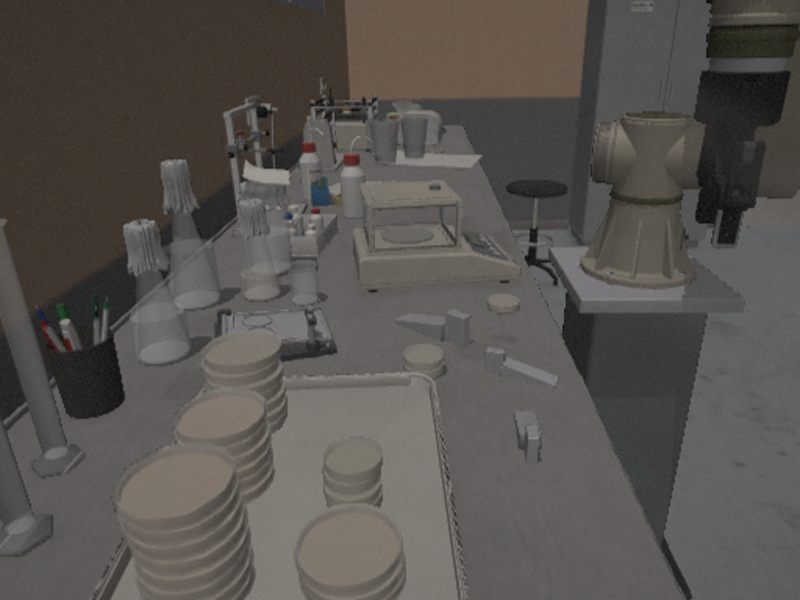

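The top view shows the table near (400,205) with the stop at its lower left (385,237). The large wedge runs from its handle at (397,342) to its nose at (440,297). The dishes are at (355,318) and (464,383), and the beaker is at (479,208). I'll enlarge the area.

```bash
python3 - <<'E'
from h import *
im=cv2.imread("top0.png"); c=im[90:260,205:325]  # 120x170
c=im[92:242,212:332]
c=cv2.resize(np.clip(c.astype(float)*1.5,0,255).astype(np.uint8),None,fx=4.0*5/4*0.8,fy=4,interpolation=cv2.INTER_CUBIC)
cv2.imwrite("pics/crop.png",c); print(c.shape)
s=cv2.imread("side0.png")[185:265,130:310]; cv2.imwrite("pics/crop2.png",cv2.resize(np.clip(s*1.4,0,255).astype(np.uint8),None,fx=4.4,fy=4.4,interpolation=cv2.INTER_CUBIC))
E
```

```text
(600, 480, 3)
```

View pics/crop.png

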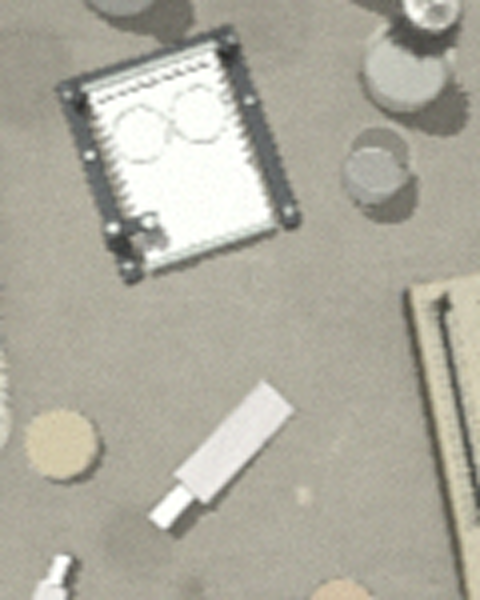

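View pics/crop2.png

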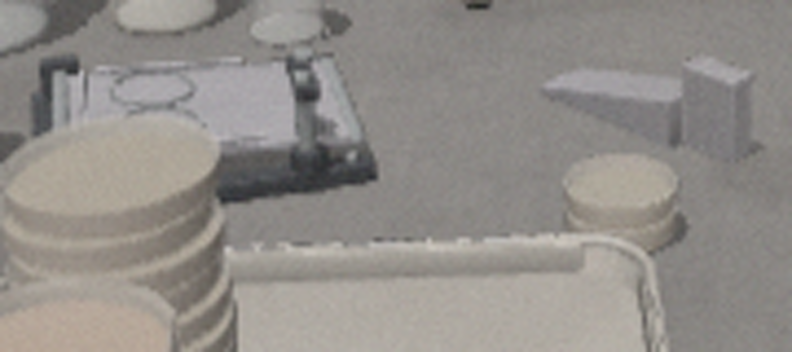

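The enlarged crop shows the wedge nose corners at (264,379) and (294,408), and the handle's rear top corners at (149,518) and (169,529). The front bar of the table runs from about (145,272) to (277,230). The rail bolts are at (90,155), (130,268), (250,100) and (290,210).

```bash
cat >> h.py <<'E'
def T(u,v,z): return at_z("top",((u+.5)/4-.5+212,(v+.5)/4-.5+92),z)
E
python3 - <<'E'
from h import *
f=lambda a:np.round(np.array(a)*1000,1).tolist()
n=[T(264,379,.004),T(294,408,.004)]; b=[T(149,518,.05),T(169,529,.05)]; r=[T(176,472,.03),T(209,502,.03)]
print("nose",f(n),np.linalg.norm(n[0]-n[1])); print("hb",f(b),np.linalg.norm(b[0]-b[1])); print("ramp back",f(r),np.linalg.norm(r[0]-r[1]))
nm=sum(n)/2; rm=sum(r)/2; bm=sum(b)/2
for a in (rm,bm): d=(nm-a)[:2]; print(np.linalg.norm(d),np.degrees(np.arctan2(d[1],d[0])))
for k,v in dict(barL=(146,274,.015),barR=(277,231,.015),bL=(90,155,.012),bfL=(130,268,.012),bR=(250,100,.012),bfR=(290,210,.012),post=(113,229,.064),pin=(149,221,.06),d1=(61,440,.03),d2=(342,607,.015),bk=(377,172,.0)).items(): print(k,f(T(*v)))
for p,q in (((90,155),(130,268)),((250,100),(290,210))):
    d=T(*q,.012)-T(*p,.012); print(np.degrees(np.arctan2(-d[1],-d[0])))
E
```

```text
nose [[489.1, 256.1, 4.0], [464.8, 231.8, 4.0]] 0.03438120528016523
hb [[375.7, 350.2, 50.0], [366.8, 334.5, 50.0]] 0.018026156424276508
ramp back [[412.4, 328.9, 30.0], [388.0, 302.7, 30.0]] 0.03583616578451465
0.10515507825849976 -43.13493220364024
0.14445074528624804 -42.94399754039286
barL [576.3, 352.1, 15.0]
barR [610.4, 243.7, 15.0]
bL [677.3, 397.7, 12.0]
bfL [582.0, 365.3, 12.0]
bR [721.7, 264.1, 12.0]
bfR [628.4, 232.5, 12.0]
post [604.5, 375.7, 64.0]
pin [611.3, 347.3, 60.0]
d1 [439.5, 421.4, 30.0]
d2 [302.3, 196.6, 15.0]
bk [662.0, 158.6, 0.0]
18.725098451515713
18.69286469332804
```

Emit:
{"fn": "step_arm", "kwargs": {"moves": [[[-149,-83,25],[0,0,0.26],50],[[-299,-166,50],[0,0,0.52],50],[[-299,-166,50],[0,0,0.52],50],[[-299,-166,50],[0,0,0.52],50],[[-299,-166,50],[0,0,0.52],50],[[-299,-166,50],[0,0,0.52],50],[[-299,-166,50],[0,0,0.52],50],[[-299,-166,50],[0,0,0.52],50]]}}

```text
clock: 0.77
tcp_pos: [0.3762, 0.3366, 0.1826]
orientation: [-0.0, 0.366, 0.931, -0.0]
wrist_force: [0.2, 0.7, -0.7]
finger_gap: 0.0503
grip_force: 0.0
```

```bash
cat >> h.py <<'E'
from scipy.spatial.transform import Rotation as R
def st():
    s=telemetry.get_state(); q=s["orientation"]; r=R.from_quat([q[1],q[2],q[3],q[0]]); return s,r
def goto(p,yaw_x):  # tool down, tool-x yaw in deg -> shift mm (tool axes), turn
    s,r=st(); c,n=np.cos(np.radians(yaw_x)),np.sin(np.radians(yaw_x))
    g=R.from_matrix(np.array([[c,n,0],[n,-c,0],[0,0,-1]]))
    print("tcp",np.round(s["tcp_pos"]*1000,1),"yawx",np.degrees(np.arctan2(*r.as_matrix()[[1,0],0])).round(2),"t",s["clock"],"F",s["wrist_force"].round(1),"gap",s["finger_gap"]*1000)
    print("shift",(r.inv().apply(np.array(p)-s["tcp_pos"])*1000).round(1),"turn",(r.inv()*g).as_rotvec().round(4))
E
python3 - <<'E'
from h import *
P=imaging.camera_params("wrist"); im=imaging.read_camera("wrist")
np.save("w.npy",np.array([P["camera_matrix"],0,0],dtype=object),allow_pickle=True)
import pickle; pickle.dump(P,open("w1.pkl","wb"))
cv2.imwrite("pics/w1.png",cv2.resize(im[:,:,::-1],(800,600),interpolation=cv2.INTER_CUBIC))
goto([.3845,.3303,.180],137)
for p in ([.3845,.3303,.05],[.478,.244,.004]): print(proj("wrist",p,P)*800/512)
E
```

```text
tcp [381.4 332.1 181.3] yawx 136.66 t 0.8167 F [ 4.2 -2.5  0.6] gap 49.70821557012916
shift [-3.5  0.9  1.4] turn [-0.0014  0.0044 -0.0059]
[406.43326258 301.41020905]
[406.5477733  439.02031361]
```

View pics/w1.png

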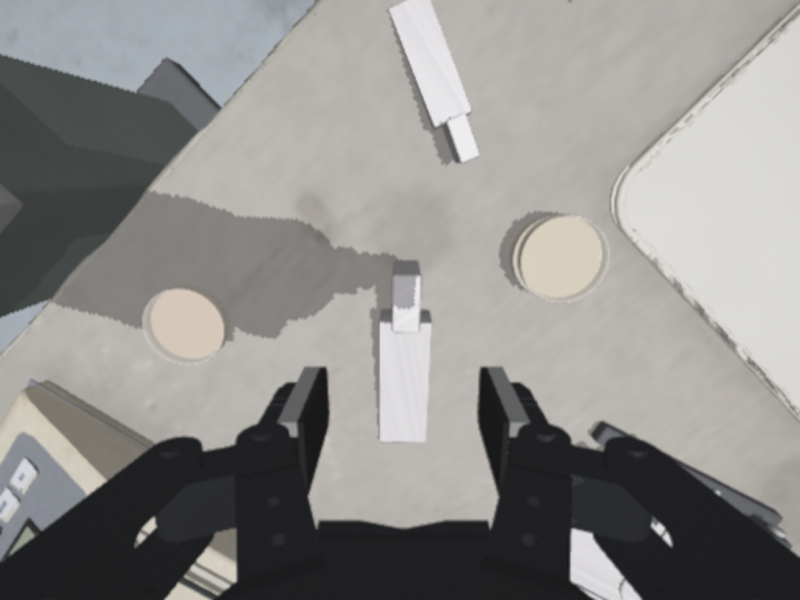

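The wrist view shows the big wedge's handle top centred at about (406,304) and its nose at (403,441). Both are within 2 mm of the estimate, with the fingers straddling it.

Emit:
{"fn": "step_arm", "kwargs": {"moves": [[[-4,0,30],[0,0,0],50],[[-4,0,70],[0,0,0],50],[[-4,0,95],[0,0,0],50],[[-4,0,95],[0,0,0],50],[[-4,0,95],[0,0,0],50]]}}

```text
clock: 1.23
tcp_pos: [0.3768, 0.3348, 0.087]
orientation: [-0.001, 0.366, 0.931, -0.002]
wrist_force: [-0.2, -0.6, 0.4]
finger_gap: 0.0497
grip_force: 0.0
```

```bash
python3 - <<'E'
from h import *
goto([.3854,.3295,.012],136.6)
E
```

```text
tcp [376.8 334.8  87. ] yawx 137.04 t 1.2333 F [-0.2 -0.6  0.4] gap 49.6635653429095
shift [-10.    2.2  75. ] turn [-0.004  -0.0011  0.0076]
```

Emit:
{"fn": "step_arm", "kwargs": {"moves": [[[-10,2,0],[0,0,0.008],50],[[-10,2,30],[0,0,0.008],50],[[-10,2,60],[0,0,0.008],50],[[-10,2,75],[0,0,0.008],50],[[-10,2,75],[0,0,0.008],50],[[-10,2,75],[0,0,0.008],50],[[-10,2,75],[0,0,0.008],50],[[-10,2,75],[0,0,0.008],50]]}}

```text
clock: 1.9
tcp_pos: [0.3888, 0.3314, 0.0153]
orientation: [0.001, 0.37, 0.929, 0.002]
wrist_force: [0.3, 0.2, 0.4]
finger_gap: 0.0496
grip_force: 0.0
```

```bash
python3 - <<'E'
from h import *
goto([.3854,.3295,.012],136.6)
E
```

```text
tcp [388.8 331.4  15.3] yawx 136.59 t 1.9 F [0.3 0.2 0.4] gap 49.647450387886146
shift [ 1.2 -3.7  3.3] turn [ 0.0041  0.0011 -0.0002]
```

Emit:
{"fn": "step_arm", "kwargs": {"moves": [[[0,-2,2],[0,0,0],50],[[0,-2,2],[0,0,0],50],[[0,-2,2],[0,0,0],10],[[0,-2,2],[0,0,0],10],[[0,-2,2],[0,0,0],10],[[0,-2,2],[0,0,0],10],[[0,-2,2],[0,0,0],10],[[0,-2,2],[0,0,0],10]], "grip_force": 60}}

```text
clock: 2.57
tcp_pos: [0.3858, 0.3291, 0.0114]
orientation: [0.0, 0.37, 0.929, 0.0]
wrist_force: [-1.2, 0.4, 4.9]
finger_gap: 0.0174
grip_force: 59.2
```

```bash
python3 - <<'E'
from h import *
goto([.3854,.3295,.012],136.6)
E
```

```text
tcp [385.8 329.1  11.4] yawx 136.59 t 2.5667 F [-1.2  0.4  4.9] gap 17.41766557874808
shift [ 0.6  0.  -0.6] turn [ 0.0008  0.0001 -0.0002]
```

Emit:
{"fn": "step_arm", "kwargs": {"moves": [[[0,0,-15],[0,0,0],10],[[-30,-5,-25],[0,0,-0.12],10],[[-60,-10,-25],[0,0,-0.24],10],[[-80,-13,-25],[0,0,-0.36],10],[[-100,-15,-25],[0,0,-0.48],10],[[-102,-15,-25],[0,0,-0.6],10],[[-102,-15,-25],[0,0,-0.72],10],[[-102,-15,-25],[0,0,-0.84],10]]}}

```text
clock: 3.23
tcp_pos: [0.4489, 0.2469, 0.0352]
orientation: [-0.001, -0.043, 0.999, -0.0]
wrist_force: [0.7, -0.1, -2.8]
finger_gap: 0.0171
grip_force: 58.9
```

Emit:
{"fn": "step_arm", "kwargs": {"moves": [[[0,0,0],[0,0,-0.12],10],[[0,0,0],[0,0,-0.24],10],[[0,0,0],[0,0,-0.24],10],[[0,0,0],[0,0,-0.24],10],[[0,0,0],[0,0,-0.24],10]]}}

```text
clock: 3.65
tcp_pos: [0.4489, 0.2477, 0.0356]
orientation: [-0.0, -0.159, 0.987, -0.0]
wrist_force: [-0.2, -0.4, -2.5]
finger_gap: 0.0173
grip_force: 58.9
```

```bash
python3 - <<'E'
from h import *
import pickle
goto([.449,.248,.036],198.5)
P=imaging.camera_params("wrist"); w=imaging.read_camera("wrist"); t=imaging.read_camera("top"); pickle.dump(P,open("w2.pkl","wb"))
cv2.imwrite("pics/w2.png",cv2.resize(w[:,:,::-1],(800,600),interpolation=cv2.INTER_CUBIC))
goto([.449,.248,.036],198.5)
c=np.clip(t[92:242,212:332,::-1]*1.5,0,255).astype(np.uint8); cv2.imwrite("pics/t2.png",cv2.resize(c,None,fx=4,fy=4,interpolation=cv2.INTER_CUBIC))
for p in ([.594,.2965,.01],[.577,.3485,.015],[.611,.2445,.015]): print(proj("wrist",p,P)*800/512)
E
```

```text
tcp [448.9 247.7  35.6] yawx -161.7 t 3.65 F [-0.2 -0.4 -2.5] gap 17.30849739133031
shift [-0.2  0.3 -0.4] turn [-0.     -0.001  -0.0036]
tcp [449.1 247.8  35.8] yawx -161.64 t 3.75 F [ 0.6 -0.8 -2.7] gap 17.341223074671532
shift [ 0.   0.3 -0.2] turn [ 0.     -0.0005 -0.0025]
[410.01390987 649.16843012]
[525.14275633 660.03084217]
[295.22113104 659.33644333]
```

View pics/w2.png

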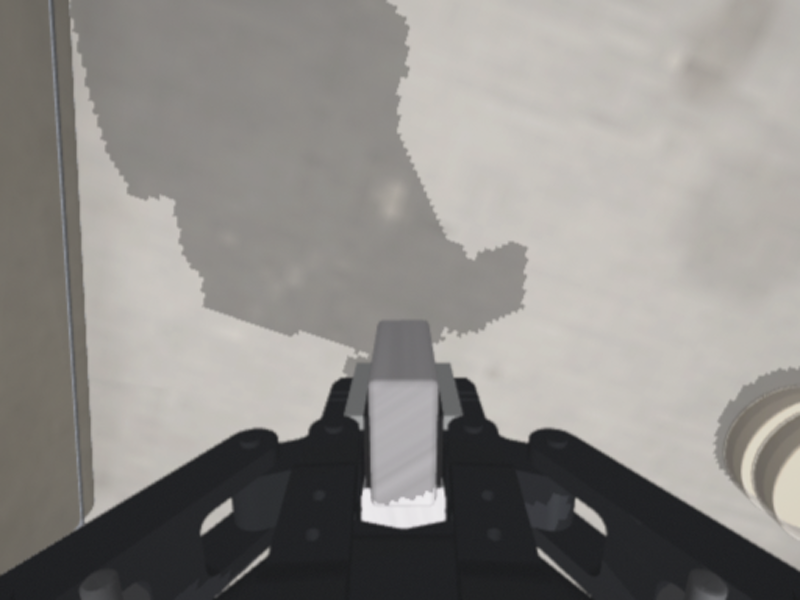

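View pics/t2.png

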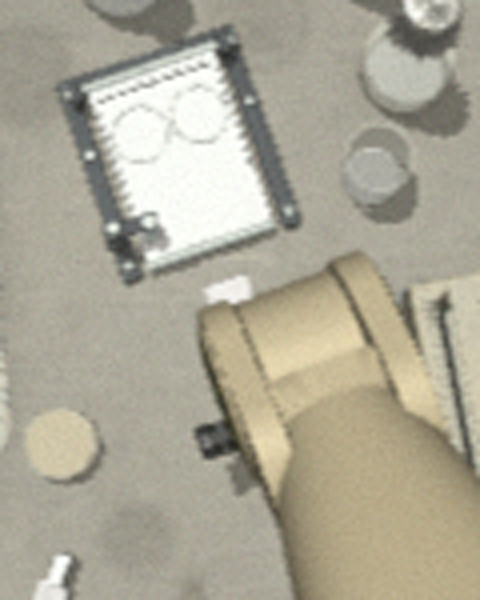

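The wrist view shows the handle gripped squarely, (369–438, 380–500). The top view shows the nose edge from about (204,292) to (248,275), just in front of the table bar running from (146,274) to (277,231). Next I'll work out the alignment.

```bash
python3 - <<'E'
from h import *
a,b=T(205,291,.028),T(247.5,275.5,.028); m=(a+b)/2; print(m,np.linalg.norm(a-b),np.degrees(np.arctan2((a-b)[1],(a-b)[0]))-90)
B=(T(146,274,.012)+T(277,231,.012))/2; x=np.array([np.cos(np.radians(18.5)),np.sin(np.radians(18.5))]);y=np.array([-x[1],x[0]])
print(B,"nose rel bar",(m-B)[:2]@x,(m-B)[:2]@y); p=np.array([.449,.2478]);print("nose from tcp",(m[:2]-p)@x,(m[:2]-p)@y)
F=(T(131,280,.012)+T(293,222,.012))/2; print("vs rails tips lateral",(m-F)[:2]@y)
E
```

```text
[0.56547921 0.28625231 0.028     ] 0.03683886285188712 19.35891990446777
[0.5938884 0.297869  0.012    ] nose rel bar -0.030627132978479504 -0.0020020168986564437
nose from tcp 0.12266108795682043 -0.0004941598145246396
vs rails tips lateral -0.0011688558868026425
```

Emit:
{"fn": "step_arm", "kwargs": {"moves": [[[0,1,12],[0,0,0],10],[[0,1,20],[0,0,0],10],[[0,1,23.5],[0,0,0],10],[[0,1,23.5],[0,0,0],10],[[0,1,23.5],[0,0,0],10],[[0,1,23.5],[0,0,0],10]]}}

```text
clock: 4.25
tcp_pos: [0.449, 0.2488, 0.0126]
orientation: [-0.0, -0.16, 0.987, 0.0]
wrist_force: [-0.6, -0.1, -3.1]
finger_gap: 0.0178
grip_force: 59.1
```

Emit:
{"fn": "step_arm", "kwargs": {"moves": [[[-6,0,0],[0,0,0],10],[[-13,0,0],[0,0,0],10],[[-20,0,0],[0,0,0],10],[[-27,0,0],[0,0,0],10],[[-34,0,0],[0,0,0],10],[[-40,0,0],[0,0,0],10],[[-40,0,0],[0,0,0],10],[[-40,0,0],[0,0,0],10]]}}

```text
clock: 4.92
tcp_pos: [0.4873, 0.2615, 0.0124]
orientation: [-0.0, -0.16, 0.987, 0.0]
wrist_force: [-0.3, -0.1, -2.7]
finger_gap: 0.0173
grip_force: 59.0
```

```bash
cat >> h.py <<'E'
def rel():
    s,r=st(); x=np.array([np.cos(np.radians(18.5)),np.sin(np.radians(18.5))]);y=np.array([-x[1],x[0]])
    d=s["tcp_pos"][:2]-[.594,.297]; f=s["wrist_force"]; print("x,y rel",(d@x*1e3).round(1),(d@y*1e3).round(1),"z",(s["tcp_pos"][2]*1e3).round(1),"push",(-f[:2]@x).round(1),"lat",(f[:2]@y).round(1),"fz",f[2].round(1),"t",s["clock"],"tq",s["ft_torque"].round(2))
E
python3 - <<'E'
from h import *
rel(); goto([.5,.3,.012],198.5)
E
```

```text
x,y rel -112.5 0.2 z 12.4 push 0.4 lat 0.0 fz -2.7 t 4.9167 tq [-0.06  0.08  0.01]
tcp [487.3 261.5  12.4] yawx -161.55 t 4.9167 F [-0.3 -0.1 -2.7] gap 17.347601306788107
shift [-24.3  32.5   0.4] turn [ 0.0001 -0.0002 -0.0008]
```

Emit:
{"fn": "step_arm", "kwargs": {"moves": [[[0,0,0.5],[0,0,0],10],[[0,0,1.0],[0,0,0],10],[[0,0,1.0],[0,0,0],10],[[0,0,1.0],[0,0,0],10]]}}

```text
clock: 5.25
tcp_pos: [0.4867, 0.2614, 0.0116]
orientation: [-0.0, -0.16, 0.987, 0.0]
wrist_force: [-0.4, 0.4, -3.0]
finger_gap: 0.0176
grip_force: 59.1
```

Emit:
{"fn": "step_arm", "kwargs": {"moves": [[[0,0,0.4],[0,0,0],10],[[0,0,0.8],[0,0,0],10],[[0,0,0.8],[0,0,0],10],[[0,0,0.8],[0,0,0],10]]}}

```text
clock: 5.58
tcp_pos: [0.4868, 0.2614, 0.0115]
orientation: [0.0, -0.16, 0.987, 0.0]
wrist_force: [-2.9, -0.9, 5.0]
finger_gap: 0.0175
grip_force: 60.1
```

Emit:
{"fn": "step_arm", "kwargs": {"moves": [[[-3,0,-0.4],[0,0,0],10],[[-6,0,-0.4],[0,0,0],10],[[-9,0,-0.4],[0,0,0],10],[[-12,0,-0.4],[0,0,0],10],[[-15,0,-0.4],[0,0,0],10],[[-18,0,-0.4],[0,0,0],10],[[-20,0,-0.4],[0,0,0],10]]}}

```text
clock: 6.17
tcp_pos: [0.5046, 0.2674, 0.0114]
orientation: [-0.002, -0.16, 0.987, -0.0]
wrist_force: [-9.9, -3.0, 11.5]
finger_gap: 0.0172
grip_force: 60.9
```

```bash
python3 -c "
from h import *
rel()"
```

```text
x,y rel -94.2 0.3 z 11.4 push 10.3 lat 0.3 fz 11.5 t 6.1667 tq [-0.54  1.41 -0.01]
```

Emit:
{"fn": "step_arm", "kwargs": {"moves": [[[-2,0,-0.4],[0,0,0],10],[[-4,0,-0.6],[0,0,0],10],[[-6,0,-0.6],[0,0,0],10],[[-7,0,-0.6],[0,0,0],10],[[-8,0,-0.6],[0,0,0],10]]}}

```text
clock: 6.58
tcp_pos: [0.5122, 0.2699, 0.0115]
orientation: [-0.001, -0.16, 0.987, -0.0]
wrist_force: [-5.7, -2.1, 5.2]
finger_gap: 0.0175
grip_force: 59.9
```

```bash
python3 -c "
from h import *
rel()"
```

```text
x,y rel -86.1 0.3 z 11.5 push 6.1 lat -0.2 fz 5.2 t 6.5833 tq [-0.24  0.84 -0.02]
```

Emit:
{"fn": "step_arm", "kwargs": {"moves": [[[-2,0,-0.3],[0,0,0],10],[[-4,0,-0.4],[0,0,0],10],[[-6,0,-0.4],[0,0,0],10],[[-8,0,-0.4],[0,0,0],10],[[-9.5,0,-0.4],[0,0,0],10],[[-11,0,-0.4],[0,0,0],10],[[-12,0,-0.4],[0,0,0],10]]}}

```text
clock: 7.17
tcp_pos: [0.5249, 0.2741, 0.0117]
orientation: [-0.0, -0.16, 0.987, -0.0]
wrist_force: [-2.7, -1.9, -3.0]
finger_gap: 0.0179
grip_force: 59.0
```

```bash
python3 -c "
from h import *
rel()"
```

```text
x,y rel -72.9 0.2 z 11.7 push 3.2 lat -1.0 fz -3.0 t 7.1667 tq [-0.19  0.62 -0.04]
```

Emit:
{"fn": "step_arm", "kwargs": {"moves": [[[-1,0,0.2],[0,0,0],10],[[-2,0,0.2],[0,0,0],10],[[-3,0,0.2],[0,0,0],10],[[-4,0,0.2],[0,0,0],10]]}}

```text
clock: 7.5
tcp_pos: [0.5286, 0.2753, 0.0118]
orientation: [-0.0, -0.16, 0.987, 0.0]
wrist_force: [-2.6, -0.9, -4.3]
finger_gap: 0.0178
grip_force: 58.9
```

Emit:
{"fn": "step_arm", "kwargs": {"moves": [[[-0.7,0,0],[0,0,0],10],[[-1.4,0,0],[0,0,0],10],[[-2,0,0],[0,0,0],10]]}}

```text
clock: 7.75
tcp_pos: [0.5306, 0.276, 0.0119]
orientation: [-0.0, -0.16, 0.987, 0.0]
wrist_force: [-2.3, -0.1, -4.7]
finger_gap: 0.0171
grip_force: 58.8
```

Emit:
{"fn": "step_arm", "kwargs": {"moves": [[[-0.7,0,0],[0,0,0],10],[[-1.4,0,0],[0,0,0],10],[[-2,0,0],[0,0,0],10]]}}

```text
clock: 8.0
tcp_pos: [0.5325, 0.2766, 0.0119]
orientation: [-0.0, -0.16, 0.987, 0.0]
wrist_force: [-2.5, -1.2, -4.5]
finger_gap: 0.0175
grip_force: 58.8
```

Emit:
{"fn": "step_arm", "kwargs": {"moves": [[[-0.7,0,0.3],[0,0,0],10],[[-1.4,0,0.5],[0,0,0],10],[[-2,0,0.5],[0,0,0],10]]}}

```text
clock: 8.25
tcp_pos: [0.5346, 0.2774, 0.0116]
orientation: [0.0, -0.16, 0.987, 0.0]
wrist_force: [-2.5, -0.9, -3.6]
finger_gap: 0.0172
grip_force: 58.8
```

Emit:
{"fn": "step_arm", "kwargs": {"moves": [[[-0.7,0,0],[0,0,0],10],[[-1.4,0,0],[0,0,0],10],[[-2,0,0],[0,0,0],10]]}}

```text
clock: 8.5
tcp_pos: [0.5364, 0.278, 0.0116]
orientation: [0.0, -0.16, 0.987, 0.0]
wrist_force: [-2.8, -0.2, -3.2]
finger_gap: 0.017
grip_force: 58.8
```

Emit:
{"fn": "step_arm", "kwargs": {"moves": [[[-0.7,0,0],[0,0,0],10],[[-1.4,0,0],[0,0,0],10],[[-2,0,0],[0,0,0],10]]}}

```text
clock: 8.75
tcp_pos: [0.5383, 0.2786, 0.0116]
orientation: [0.0, -0.16, 0.987, 0.0]
wrist_force: [-2.5, -1.1, -3.2]
finger_gap: 0.0175
grip_force: 58.8
```

Emit:
{"fn": "step_arm", "kwargs": {"moves": [[[-0.7,0,0.2],[0,0,0],10],[[-1.4,0,0.3],[0,0,0],10],[[-2,0,0.3],[0,0,0],10]]}}

```text
clock: 9.0
tcp_pos: [0.5401, 0.2793, 0.0115]
orientation: [0.0, -0.16, 0.987, 0.0]
wrist_force: [-3.2, -1.2, 0.9]
finger_gap: 0.0171
grip_force: 59.3
```

Emit:
{"fn": "step_arm", "kwargs": {"moves": [[[-0.7,0,0],[0,0,0],10],[[-1.4,0,0],[0,0,0],10],[[-2,0,0],[0,0,0],10]]}}

```text
clock: 9.25
tcp_pos: [0.542, 0.2799, 0.0115]
orientation: [0.0, -0.16, 0.987, 0.0]
wrist_force: [-4.5, -1.9, 1.7]
finger_gap: 0.0172
grip_force: 59.3
```

Emit:
{"fn": "step_arm", "kwargs": {"moves": [[[-0.7,0,0],[0,0,0],10],[[-1.4,0,0],[0,0,0],10],[[-2,0,0],[0,0,0],10]]}}

```text
clock: 9.5
tcp_pos: [0.5438, 0.2805, 0.0114]
orientation: [0.0, -0.16, 0.987, 0.0]
wrist_force: [-5.6, -2.0, 2.4]
finger_gap: 0.0175
grip_force: 59.4
```

Emit:
{"fn": "step_arm", "kwargs": {"moves": [[[-0.7,0,-0.1],[0,0,0],10],[[-1.4,0,-0.1],[0,0,0],10],[[-2,0,-0.1],[0,0,0],10]]}}

```text
clock: 9.75
tcp_pos: [0.5458, 0.2811, 0.0115]
orientation: [-0.0, -0.16, 0.987, 0.0]
wrist_force: [-5.7, -1.9, 2.9]
finger_gap: 0.0175
grip_force: 59.4
```

Emit:
{"fn": "step_arm", "kwargs": {"moves": [[[-0.7,0,0],[0,0,0],10],[[-1.4,0,0],[0,0,0],10],[[-2,0,0],[0,0,0],10]]}}

```text
clock: 10.0
tcp_pos: [0.5477, 0.2817, 0.0115]
orientation: [0.0, -0.16, 0.987, 0.0]
wrist_force: [-4.1, -1.4, 1.9]
finger_gap: 0.0173
grip_force: 59.4
```

```bash
python3 - <<'E'
from h import *
rel()
a=imaging.read_camera("side")[185:265,130:310]; 
cv2.imwrite("pics/s3.png",cv2.resize(np.clip(a[:,:,::-1]*1.4,0,255).astype(np.uint8),None,fx=4.4,fy=4.4,interpolation=cv2.INTER_CUBIC))
E
```

```text
x,y rel -48.8 0.2 z 11.5 push 4.3 lat -0.1 fz 1.9 t 10.0 tq [-0.28  0.94  0.  ]
```

View pics/s3.png

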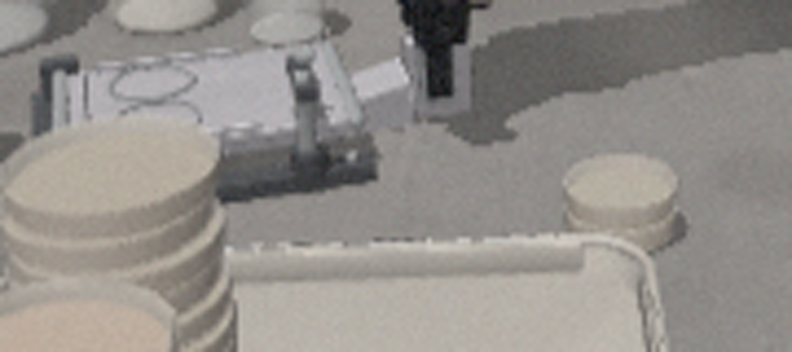

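The side view shows the front edge visibly raised at (345,80), with the wedge ramp entering at (385,80). The push is still on the lifting plateau, so I'll continue in small steps.

Emit:
{"fn": "step_arm", "kwargs": {"moves": [[[-0.6,0,0],[0,0,0],10],[[-1.2,0,0],[0,0,0],10],[[-1.6,0,0],[0,0,0],10]]}}

```text
clock: 10.3
tcp_pos: [0.5492, 0.2822, 0.0115]
orientation: [0.0, -0.16, 0.987, 0.0]
wrist_force: [-4.5, -2.3, 1.7]
finger_gap: 0.0173
grip_force: 59.6
```

Emit:
{"fn": "step_arm", "kwargs": {"moves": [[[-0.6,0,0],[0,0,0],10],[[-1.2,0,0],[0,0,0],10],[[-1.6,0,0],[0,0,0],10]]}}

```text
clock: 10.55
tcp_pos: [0.5507, 0.2828, 0.0115]
orientation: [0.0, -0.16, 0.987, 0.0]
wrist_force: [-5.7, -1.6, 2.8]
finger_gap: 0.0172
grip_force: 59.6
```

Emit:
{"fn": "step_arm", "kwargs": {"moves": [[[-0.6,0,0],[0,0,0],10],[[-1.2,0,0],[0,0,0],10],[[-1.6,0,0],[0,0,0],10]]}}

```text
clock: 10.8
tcp_pos: [0.5522, 0.2832, 0.0115]
orientation: [0.0, -0.16, 0.987, 0.0]
wrist_force: [-6.2, -1.4, 2.5]
finger_gap: 0.0174
grip_force: 59.6
```

Emit:
{"fn": "step_arm", "kwargs": {"moves": [[[-0.5,0,0],[0,0,0],10],[[-1,0,0],[0,0,0],10],[[-1.5,0,0],[0,0,0],10]]}}

```text
clock: 11.05
tcp_pos: [0.5536, 0.2837, 0.0115]
orientation: [-0.0, -0.16, 0.987, 0.0]
wrist_force: [-5.5, -1.2, 1.1]
finger_gap: 0.0173
grip_force: 59.6
```

Emit:
{"fn": "step_arm", "kwargs": {"moves": [[[-0.5,0,0],[0,0,0],10],[[-1,0,0],[0,0,0],10],[[-1.5,0,0],[0,0,0],10]]}}

```text
clock: 11.3
tcp_pos: [0.555, 0.2842, 0.0115]
orientation: [-0.0, -0.16, 0.987, 0.0]
wrist_force: [-4.2, -1.1, 2.2]
finger_gap: 0.0172
grip_force: 59.6
```

Emit:
{"fn": "step_arm", "kwargs": {"moves": [[[-0.5,0,0],[0,0,0],10],[[-1,0,0],[0,0,0],10],[[-1.5,0,0],[0,0,0],10]]}}

```text
clock: 11.55
tcp_pos: [0.5564, 0.2847, 0.0115]
orientation: [-0.0, -0.16, 0.987, 0.0]
wrist_force: [-4.1, -1.8, 1.7]
finger_gap: 0.0175
grip_force: 59.6
```

Emit:
{"fn": "step_arm", "kwargs": {"moves": [[[-0.5,0,0],[0,0,0],10],[[-1,0,0],[0,0,0],10],[[-1.5,0,0],[0,0,0],10]]}}

```text
clock: 11.8
tcp_pos: [0.5579, 0.2851, 0.0115]
orientation: [-0.0, -0.16, 0.987, 0.0]
wrist_force: [-5.4, -2.0, 3.4]
finger_gap: 0.0176
grip_force: 59.6
```

Emit:
{"fn": "step_arm", "kwargs": {"moves": [[[-0.5,0,0],[0,0,0],10],[[-1,0,0],[0,0,0],10]]}}

```text
clock: 11.97
tcp_pos: [0.5588, 0.2855, 0.0115]
orientation: [-0.0, -0.16, 0.987, 0.0]
wrist_force: [-4.7, -1.7, 1.7]
finger_gap: 0.0173
grip_force: 59.6
```

Emit:
{"fn": "step_arm", "kwargs": {"moves": [[[-0.5,0,0],[0,0,0],10],[[-1,0,0],[0,0,0],10],[[-1.5,0,0],[0,0,0],10]]}}

```text
clock: 12.22
tcp_pos: [0.5602, 0.2859, 0.0115]
orientation: [-0.0, -0.16, 0.987, 0.0]
wrist_force: [-5.9, -1.8, 1.7]
finger_gap: 0.0173
grip_force: 59.6
```

Emit:
{"fn": "step_arm", "kwargs": {"moves": [[[-0.5,0,0],[0,0,0],10],[[-1,0,0],[0,0,0],10],[[-1.3,0,0],[0,0,0],10]]}}

```text
clock: 12.47
tcp_pos: [0.5615, 0.2864, 0.0115]
orientation: [0.0, -0.16, 0.987, 0.0]
wrist_force: [-4.7, -1.5, 2.2]
finger_gap: 0.0174
grip_force: 59.6
```

Emit:
{"fn": "step_arm", "kwargs": {"moves": [[[-0.5,0,0],[0,0,0],10],[[-1,0,0],[0,0,0],10],[[-1,0,0],[0,0,0],10]]}}

```text
clock: 12.72
tcp_pos: [0.5625, 0.2867, 0.0115]
orientation: [0.0, -0.16, 0.987, 0.0]
wrist_force: [-5.1, -2.2, 2.0]
finger_gap: 0.0175
grip_force: 59.6
```

Emit:
{"fn": "step_arm", "kwargs": {"moves": [[[-0.5,0,0],[0,0,0],10],[[-1,0,0],[0,0,0],10],[[-1,0,0],[0,0,0],10]]}}

```text
clock: 12.97
tcp_pos: [0.5635, 0.287, 0.0115]
orientation: [0.0, -0.16, 0.987, 0.0]
wrist_force: [-5.1, -1.4, 2.0]
finger_gap: 0.0174
grip_force: 59.6
```

```bash
python3 - <<'E'
from h import *
rel()
a=imaging.read_camera("side")[188:236,170:240]; 
cv2.imwrite("pics/s4.png",cv2.resize(np.clip(a[:,:,::-1]*1.6,0,255).astype(np.uint8),None,fx=10,fy=10,interpolation=cv2.INTER_CUBIC))
E
```

```text
x,y rel -32.1 0.2 z 11.5 push 5.3 lat 0.3 fz 2.0 t 12.9667 tq [-0.24  0.88 -0.03]
```

View pics/s4.png

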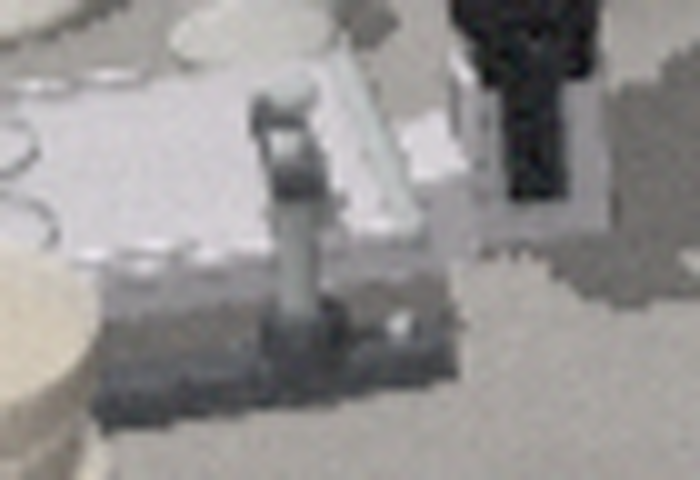

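The side view shows the table well up and a short length of ramp still free between the bar at (410,190) and the handle at (465,170). The pin is not yet loaded, so I'll continue.

Emit:
{"fn": "step_arm", "kwargs": {"moves": [[[-0.5,0,0],[0,0,0],10],[[-1,0,0],[0,0,0],10],[[-1,0,0],[0,0,0],10]]}}

```text
clock: 13.27
tcp_pos: [0.5644, 0.2874, 0.0115]
orientation: [0.0, -0.16, 0.987, 0.0]
wrist_force: [-5.0, -0.5, 1.2]
finger_gap: 0.0176
grip_force: 59.6
```

Emit:
{"fn": "step_arm", "kwargs": {"moves": [[[-0.5,0,0],[0,0,0],10],[[-1,0,0],[0,0,0],10],[[-1,0,0],[0,0,0],10]]}}

```text
clock: 13.52
tcp_pos: [0.5654, 0.2877, 0.0115]
orientation: [0.0, -0.16, 0.987, 0.0]
wrist_force: [-4.8, -1.2, 2.1]
finger_gap: 0.0172
grip_force: 59.6
```

Emit:
{"fn": "step_arm", "kwargs": {"moves": [[[-0.5,0,0],[0,0,0],10],[[-1,0,0],[0,0,0],10],[[-1,0,0],[0,0,0],10]]}}

```text
clock: 13.77
tcp_pos: [0.5663, 0.288, 0.0114]
orientation: [0.0, -0.16, 0.987, 0.0]
wrist_force: [-4.1, -1.3, 2.2]
finger_gap: 0.0172
grip_force: 59.6
```

Emit:
{"fn": "step_arm", "kwargs": {"moves": [[[-0.5,0,0],[0,0,0],10],[[-1,0,0],[0,0,0],10],[[-1,0,0],[0,0,0],10]]}}

```text
clock: 14.02
tcp_pos: [0.5673, 0.2883, 0.0115]
orientation: [0.0, -0.16, 0.987, 0.0]
wrist_force: [-5.2, -1.3, 2.1]
finger_gap: 0.0174
grip_force: 59.6
```

Emit:
{"fn": "step_arm", "kwargs": {"moves": [[[-0.5,0,0],[0,0,0],10],[[-1,0,0],[0,0,0],10],[[-1,0,0],[0,0,0],10]]}}

```text
clock: 14.27
tcp_pos: [0.568, 0.2885, 0.0114]
orientation: [-0.0, -0.16, 0.987, 0.0]
wrist_force: [-5.3, -2.4, 2.4]
finger_gap: 0.017
grip_force: 59.6
```

Emit:
{"fn": "step_arm", "kwargs": {"moves": [[[-0.5,0,0],[0,0,0],10],[[-1,0,0],[0,0,0],10],[[-1,0,0],[0,0,0],10]]}}

```text
clock: 14.52
tcp_pos: [0.5686, 0.2887, 0.0115]
orientation: [-0.0, -0.16, 0.987, -0.0]
wrist_force: [-5.6, -1.9, 4.1]
finger_gap: 0.0174
grip_force: 59.8
```

Emit:
{"fn": "step_arm", "kwargs": {"moves": [[[-0.4,0,0],[0,0,0],10],[[-0.8,0,0],[0,0,0],10],[[-0.8,0,0],[0,0,0],10]]}}

```text
clock: 14.77
tcp_pos: [0.5689, 0.2889, 0.0115]
orientation: [-0.001, -0.16, 0.987, -0.0]
wrist_force: [-7.5, -2.8, 4.2]
finger_gap: 0.0174
grip_force: 59.9
```

```bash
python3 -c "
from h import *
rel(); s,_=st(); print(s['tau'].round(1))"
```

```text
x,y rel -26.4 0.2 z 11.5 push 8.0 lat -0.2 fz 4.2 t 14.7667 tq [-0.4   1.28 -0.  ]
[ -0.7 -56.3  29.1  -3.2  -0.   -0. ]
```

Emit:
{"fn": "step_arm", "kwargs": {"moves": [[[-0.4,0,0],[0,0,0],10],[[-0.8,0,0],[0,0,0],10],[[-0.8,0,0],[0,0,0],10]]}}

```text
clock: 15.02
tcp_pos: [0.5692, 0.289, 0.0114]
orientation: [-0.001, -0.16, 0.987, -0.0]
wrist_force: [-8.5, -2.7, 5.6]
finger_gap: 0.0174
grip_force: 60.0
```

```bash
python3 -c "
from h import *
rel()"
```

```text
x,y rel -26.1 0.2 z 11.4 push 8.9 lat 0.1 fz 5.6 t 15.0167 tq [-0.45  1.4  -0.05]
```

Emit:
{"fn": "step_arm", "kwargs": {"moves": [[[-0.4,0,-0.1],[0,0,0],10],[[-1.0,0,-0.15],[0,0,0],10],[[-1.0,0,-0.15],[0,0,0],10]]}}

```text
clock: 15.27
tcp_pos: [0.5697, 0.2892, 0.0115]
orientation: [-0.002, -0.16, 0.987, -0.0]
wrist_force: [-10.0, -3.4, 6.2]
finger_gap: 0.0171
grip_force: 60.1
```

```bash
python3 -c "
from h import *
rel()"
```

```text
x,y rel -25.5 0.3 z 11.5 push 10.5 lat -0.0 fz 6.2 t 15.2667 tq [-0.51  1.59 -0.01]
```

Emit:
{"fn": "step_arm", "kwargs": {"moves": [[[-0.4,0,-0.1],[0,0,0],10],[[-0.8,0,-0.2],[0,0,0],10],[[-1.2,0,-0.2],[0,0,0],10],[[-1.2,0,-0.2],[0,0,0],10]]}}

```text
clock: 15.6
tcp_pos: [0.57, 0.2893, 0.0115]
orientation: [-0.002, -0.16, 0.987, -0.0]
wrist_force: [-11.1, -4.8, 5.6]
finger_gap: 0.0175
grip_force: 60.2
```

```bash
python3 -c "
from h import *
rel()"
```

```text
x,y rel -25.2 0.3 z 11.5 push 12.0 lat -1.0 fz 5.6 t 15.6 tq [-0.55  1.76 -0.02]
```

Emit:
{"fn": "step_arm", "kwargs": {"moves": [[[-0.4,0,-0.1],[0,0,0],10],[[-0.7,0,-0.2],[0,0,0],10],[[-0.7,0,-0.2],[0,0,0],10]]}}

```text
clock: 15.85
tcp_pos: [0.5703, 0.2894, 0.0115]
orientation: [-0.003, -0.161, 0.987, -0.0]
wrist_force: [-12.9, -5.0, 5.8]
finger_gap: 0.0174
grip_force: 60.1
```

```bash
python3 -c "
from h import *
rel()"
```

```text
x,y rel -24.9 0.3 z 11.5 push 13.8 lat -0.6 fz 5.8 t 15.85 tq [-0.6   1.84 -0.06]
```

Emit:
{"fn": "step_arm", "kwargs": {"moves": [[[1,0,0],[0,0,0],10],[[2,0,0],[0,0,0],10],[[2,0,0],[0,0,0],10]]}}

```text
clock: 16.1
tcp_pos: [0.5704, 0.2894, 0.0115]
orientation: [-0.001, -0.16, 0.987, -0.0]
wrist_force: [-6.9, -2.3, 1.0]
finger_gap: 0.0172
grip_force: 59.5
```

```bash
python3 -c "
from h import *
rel()"
```

```text
x,y rel -24.8 0.3 z 11.5 push 7.3 lat 0.1 fz 1.0 t 16.1 tq [-0.3   1.1   0.04]
```

Emit:
{"fn": "step_arm", "kwargs": {"moves": [[[1,0,0],[0,0,0],10],[[1.8,0,0],[0,0,0],10],[[1.8,0,0],[0,0,0],10]]}}

```text
clock: 16.35
tcp_pos: [0.5704, 0.2894, 0.0115]
orientation: [0.001, -0.16, 0.987, 0.0]
wrist_force: [-0.8, 0.8, -5.5]
finger_gap: 0.017
grip_force: 58.7
```

```bash
python3 -c "
from h import *
rel()"
```

```text
x,y rel -24.8 0.2 z 11.5 push 0.5 lat 1.0 fz -5.5 t 16.35 tq [0.07 0.15 0.08]
```

Emit:
{"fn": "step_arm", "kwargs": {"moves": [[[0,0,0.5],[0,0,0],10],[[0,0,0.5],[0,0,0],10],[[0,0,0.5],[0,0,0],22],[[0,0,0.5],[0,0,0],30],[[0,0,0.5],[0,0,0],44],[[0,0,0.5],[0,0,0],44],[[0,0,0.5],[0,0,0],44],[[0,0,0.5],[0,0,0],44]]}}

```text
clock: 17.02
tcp_pos: [0.57, 0.2891, 0.0116]
orientation: [0.0, -0.16, 0.987, 0.0]
wrist_force: [-0.6, -1.1, 0.5]
finger_gap: 0.0443
grip_force: 0.0
```

```bash
python3 -c "
from h import *
rel()"
```

```text
x,y rel -25.2 0.2 z 11.6 push 0.9 lat -0.9 fz 0.5 t 17.0167 tq [-0.05 -0.02 -0.  ]
```

Emit:
{"fn": "step_arm", "kwargs": {"moves": [[[0,0,-15],[0,0,0],44],[[2,0,-40],[0,0,0],44],[[5,0,-80],[0,0,0],44],[[30,0,-120],[0,0,0],44],[[60,0,-150],[0,0,0],44],[[90,0,-170],[0,0,0],44],[[90,0,-170],[0,0,0],44],[[90,0,-170],[0,0,0],44]]}}

```text
clock: 17.68
tcp_pos: [0.4844, 0.2608, 0.1839]
orientation: [0.002, -0.161, 0.987, 0.0]
wrist_force: [0.1, 0.5, -0.8]
finger_gap: 0.0439
grip_force: 0.0
```

```bash
python3 - <<'E'
from h import *
rel()
a=imaging.read_camera("side")[185:240,150:260]; b=imaging.read_camera("wrist")
a=cv2.resize(np.clip(a*1.5,0,255).astype(np.uint8),(600,300),interpolation=cv2.INTER_CUBIC); b=cv2.resize(b,(400,300))
b=cv2.copyMakeBorder(b,0,0,0,200,cv2.BORDER_CONSTANT)
cv2.imwrite("pics/f.png",np.vstack([a,b])[:,:,::-1])
E
```

```text
x,y rel -115.4 0.4 z 183.9 push -0.3 lat 0.4 fz -0.8 t 17.6833 tq [-0.01 -0.08 -0.07]
```

View pics/f.png

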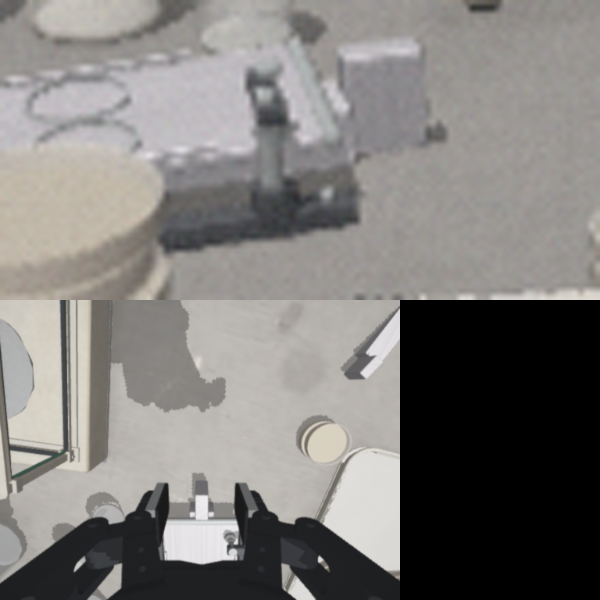

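The side view shows the table held up with the boss at the pin (265,110). A strip of ramp is still visible between the bar and the handle (325–350,100), and the dishes and beaker have not moved. Handing in.

```bash
python3 -c "
from h import *
print(env.hand_in())"
```

```text
the job is handed in; nothing more can be done
None
```

I handed the job in at about 18 s: the largest wedge is under the middle of the front edge holding the table up, with the boss against the stop's pin. The push climbed about 8.5 N above the lifting level, roughly 2 N of it extra bench friction, so I estimate 5–6 N on the pin. The gripper is clear, and the dishes and beaker were not touched.

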